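# Clamp a panel and strike the wide punch home

## Robot

A 6-joint arm with a two-finger parallel gripper is mounted at the origin on the work surface. World frame = base frame: x ahead of the robot, y to its left, z up, the work surface at z = 0. Lengths are in m, angles in rad, forces in N, time in s.
With the tool pointing down it reaches from about 0.3 to 0.775 m from the base axis. Payload 14.6 kg.
Tool frame: the origin (TCP) lies midway between the tips of the shut fingers; the grasp point (between the pads) lies 19 mm behind it (ctrl.pinch_z is the z of the grasp point in the tool frame, in m); z points along the fingers, y is the line along which they close (so a half turn about z gives the same grasp; the last joint's range is limited). The gripper opens to 94 mm and grips with 3 to 60 N. Pads are 16 mm wide; open, the fingers measure 119 mm over their backs; the gripper's body (75 mm by 177 mm) begins 78 mm behind the grasp point.
Start: joints at [-1.377, 0.3, 1.521, -0, 1.321, -0.067], TCP at [0.142, -0.531, 0.179] pointing down, gripper open.
Joint ranges: [-3.03, 3.03], [-0.79, 2.21], [0.23, 2.52], [-1.04, 4.18], [0, 3.07], [-2.55, 2.55]. Speed limits (rad/s): [2.22, 2.22, 2.57, 3.14, 3.14, 3.14].

## Interface

Orientations are given as [roll, pitch, yaw] about the fixed x, y, z axes, in that order (R = Rz(yaw) Ry(pitch) Rx(roll)).
In Python, from station import ctrl, camera, ticket gives the robot as it stands. The module is installed in compiled form; this text tells all that it offers.
- The arm moves only by the shell command python3 -m inch 'ROWS' [FORCE]. ROWS is text: rows parted by semicolons, each of 7 numbers parted by spaces: the opening, from -1 (shut) to 1 (fully open), then the shift along the tool's x, y, z in units of 0.03 m (1.0 is 0.03 m), then the turn, a rotation vector about the tool's x, y, z in units of 10 degrees (1.0 is 10 degrees). In form: grip dx dy dz rx ry rz; .... A call has 1 to 10 rows; each row shifts and turns the commanded pose from where the row before left it, along the tool's axes as they then stand; what a row does not reach is not made up. A row lasts 1/8 s, in which the tool goes at most 62.5 mm and 10.7 degrees, less where a joint would pass 70% of its speed; a pose out of reach is approached as far as the arm can. A call with a number of a shift or a turn outside -1 to 1 is refused whole. A call with a gripper value outside its range is refused whole. The fingers move at their own pace and stop on an object; FORCE is the grip in N (left out, the last holds). Time passes only in rows, so rows that do not move let the fingers close. It gives the time, the measured TCP pose, the force, the opening and the grip force at its end, in the units of the state.
- ctrl.get_obs(): the state, without advancing time (a new reading comes with each control period).
- camera(name): name is "side" or "top"; returns a dict with "img" (400x640x3 uint8, blue, green, red), "range_z" (400x640 float32, m along the optical axis (not along the pixel's ray), 0 where there is no reading), "intrinsics" (3x3 intrinsics, pixels), "k1" (the pictures are not rectified: a ray, as slopes to the right and down, at radius r is drawn at 1 + k1 r^2 times it, then the intrinsics apply), "view" (4x4, takes a point from world to camera coordinates). Camera axes: x right, y down, z forward; pixel columns grow to the right and rows downward; lengths in m; the calibration is good to about 2 mm. A picture is of the moment at which its call begins.
- ticket.hand_in(): hands the job in; it is judged then, once.
The state is a dict: "time_s": time; "qpos": joint angles; "joint_vel": joint speeds; "tau": joint torques, N m; "ee_pos": TCP position; "eef_rot": TCP orientation; "force": force on the tool from outside, world axes, zero at the start; "moment": the same for the moment, N m; "grip_width": finger opening in m; "grip_force": force on a finger pad.
Only numpy, scipy, OpenCV 4.12 (cv2) and the standard library are available. Lean on these libraries where they do the work, as an engineer would, in place of code of your own. Each camera call takes 0.05 s, during which the arm holds its last target. There are 200 camera calls.

## Task

First clamp the panel: wind the handwheel clockwise by its crank grip until the clamp's foot is down on the panel. Then pick up the mallet and knock the punch with the wider head fully home, down onto its collar, with one or more brisk blows rather than a slow push; keep your hand off the punches and their guides, and leave the smaller punch up and the other things on the bench where they are. Last, stand the mallet back on its head on the rubber mat and let go.

Things in the scene. Friction and masses are not known exactly. Their poses are not given: they have to be found in the camera images.
- jig: Punch jig, fixed: grey steel base plate 130 (x) x 280 (y) x 16 mm with a blank aluminium panel on it (top at 19 mm). Origin: centre of the underside, on the bench; x away from the robot at yaw 0, y along the row. A hold-down clamp stands at y = -100 mm; two punch guides at y = +15 and +105 mm, in either order; all have their axis at x = 0.
- clamp_wheel (a joint): Turn of the clamp's level handwheel (dark steel disc, 100 mm diameter, top 104 mm above the bench, axis upright at jig x = 0, y = -100 mm) in rad: 0 open, growing clockwise seen from above, 5.0 at the stop, where the foot is on the panel. About 2 N at the grip turns it; it stays where it is left.
- crank (a point): Middle of the wheel's crank grip: upright black cylinder 22 mm diameter, 52 mm tall, from 106 to 158 mm above the bench, free to revolve on its pin, 38 mm from the wheel's axis. This point is 139 mm above the bench. At wheel value q it lies from the axis in direction pi - q in the jig's frame.
- foot (a point): Centre of the underside of the clamp's foot, a black disc 40 mm diameter under the clamp's arm; 2.4 mm lower per rad of the wheel: 31 mm above the bench when open, 19 mm (on the panel) at the stop.
- mat: Black rubber mat, fixed, 200 x 200 x 4 mm. Origin: centre of its underside, on the bench.
- mallet: Loose mallet, 0.34 to 0.53 kg, standing on its head on the mat. Head: upright white plastic cylinder, 54 mm diameter, 84 mm tall, flat ends. Handle: level wood bar 24 mm wide, 22 mm tall, axis 44 mm above the lower face, running along the mallet's -x from the head's side (x = -27 mm) to x = -155 mm. Origin: centre of the lower (striking) face; z up.
- mallet_grip (a point): Point on the handle's axis, 55 mm from the head's axis and 44 mm above the lower face: a good place to grip, closing across the handle.
- guide_wide: Fixed guide of the punch with the wide head: a grey block and arm with a dark collar 44 mm in diameter round the punch, collar top 74 mm above the bench; the block stands on the jig's -x side (x = -60 to -34 mm), up to 72 mm high. Origin: on the punch's axis at bench level; axes as the jig's.
- punch_wide (a joint): Travel of that punch in m: 0 fully up (flat steel head 14 mm thick, 48 mm diameter, top 106 mm above the bench, 18 mm gap under it), 0.018 fully home (head down on its collar, top 88 mm above the bench). Friction and a light return spring: 8 to 12 N moves it; it stays where it is left.
- top_wide (a point): Centre of the top face of that punch's head (48 mm diameter); it moves with the punch.
- guide_narrow: Fixed guide of the punch with the narrow head: a grey block and arm with a dark collar 44 mm in diameter round the punch, collar top 74 mm above the bench; the block stands on the jig's -x side (x = -60 to -34 mm), up to 72 mm high. Origin: on the punch's axis at bench level; axes as the jig's.
- punch_narrow (a joint): Travel of that punch in m: 0 fully up (flat steel head 14 mm thick, 24 mm diameter, top 106 mm above the bench, 18 mm gap under it), 0.018 fully home (head down on its collar, top 88 mm above the bench). Friction and a light return spring: 8 to 12 N moves it; it stays where it is left.
- top_narrow (a point): Centre of the top face of that punch's head (24 mm diameter); it moves with the punch.
- transformer: Bystander: loose copper-wound toroid, 96 mm diameter, 42 mm high, flat on the bench. Origin: centre of the underside.
- screwdriver: Bystander: loose screwdriver with a green handle, 200 mm long, lying on the bench between robot and jig.
- parts_box: Bystander: loose open green plastic box with dividers, 120 x 160 x 45 mm. Origin: centre of the underside.
Things that resemble listed ones, but are neither listed nor needed, are in the scene too. Of the things shaped like the mallet, the white one is meant.

How it is judged:
By the outcome, as a careful person would: the job done as asked, in the order asked, and still so for the second after the job is handed in, with the robot touching nothing.
It also fails if it takes over 61 s, if anything falls off the work surface, if the arm or the gripper's body presses on something with over 40 N, if the wrist force passes 120 N, or if a joint passes its speed limit or range.

## Working session

There is one attempt and no reset: what is moved stays moved. The work goes in short steps, Python scripts to look and compute and a shell command to move; the robot and the scene stay as the last step left them, time stands still between calls to the robot, and variables do not carry over. Pictures are saved under pics/ and viewed, at most 10 in all, crops included, and the job is handed in when it is done.

```bash
mkdir -p pics; python3 - <<'E'
from station import ctrl,camera
import cv2,numpy as np
for n in("top","side"):
    c=camera(n); cv2.imwrite(f"pics/{n}0.png",c["img"]); np.savez(f"{n}0.npz",**{k:np.array(v) for k,v in c.items()})
    print(n,c["intrinsics"],c["k1"],c["view"])
o=ctrl.get_obs(); print(o, ctrl.pinch_z)
E
```

```text
top [[471.21991802   0.         330.76764329]
 [  0.         471.21991802 188.47308593]
 [  0.           0.           1.        ]] -0.11338024202387594 [[-0.02150973 -0.99957893 -0.01947536  0.02000899]
 [-0.99210156  0.02374859 -0.12316856  0.4946461 ]
 [ 0.12357921  0.01667221 -0.99219465  1.29510123]
 [ 0.          0.          0.          1.        ]]
side [[422.36648624   0.         321.41643776]
 [  0.         422.36648624 196.41402528]
 [  0.           0.           1.        ]] 0.032179973611256706 [[-0.79637223 -0.60474051  0.00895433  0.37084278]
 [-0.3499815   0.44870885 -0.82229759  0.26561356]
 [ 0.49325878 -0.65798881 -0.56898726  0.81202155]
 [ 0.          0.          0.          1.        ]]
{'time_s': 0.1, 'qpos': array([-1.37657961e+00,  3.00390808e-01,  1.52152885e+00,  2.07711643e-05,
        1.32068821e+00, -6.65757643e-02]), 'joint_vel': array([-7.34893893e-05,  3.76964621e-04, -5.80304537e-04, -3.91483566e-04,
       -5.40769039e-04, -3.15461267e-04]), 'tau': array([ 4.55449044e-04, -5.32645977e+01, -3.53280866e+01,  7.09347054e-02,
        2.35636201e-02, -6.37576136e-05]), 'ee_pos': array([ 0.14178039, -0.53113915,  0.17835248]), 'eef_rot': array([-3.14058102e+00, -8.76140481e-05,  2.60787288e-01]), 'force': array([ 0.43884326,  0.36834235, -0.20205434]), 'moment': array([ 0.00848348, -0.03775625, -0.03765501]), 'grip_force': 0.0, 'grip_width': 0.09409534571214205} -0.0188
```

View pics/top0.png

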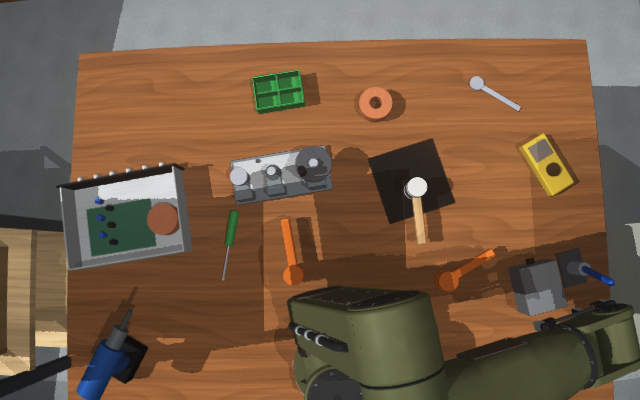

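View pics/side0.png

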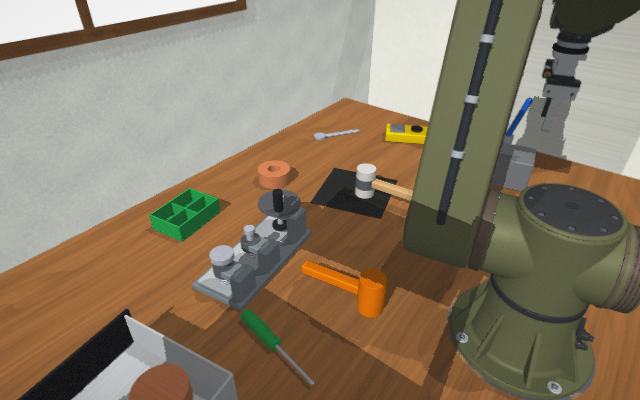

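The top view shows the jig at about (232–330, 150–200). The wide punch is at (239,176), the narrow one at (272,171) and the wheel at (313,163), with its black crank grip near (302,171). 
- **Mallet candidates:** white head at (416,187) on the mat, orange at (292,272), orange at (448,282). I choose the white one.
- **Punch candidates:** head at (239,176) is wide, head at (272,171) is narrow. I choose (239,176).

Next is one close crop to check these, plus the measurements.

```bash
cat > h.py <<'E'
import numpy as np,cv2
def rays(c,uv):
    K=c["intrinsics"];k=float(c["k1"])
    d=(np.asarray(uv,float).reshape(-1,2)-K[:2,2])/K[0,0]
    s=d.copy()
    for _ in range(15): s=d/(1+k*(s**2).sum(1,keepdims=True))
    return np.c_[s,np.ones(len(s))]
def world(c,pc): V=c["view"]; return (pc-V[:3,3])@V[:3,:3]
def plane(c,uv,z):
    V=c["view"]; o=-V[:3,:3].T@V[:3,3]; d=rays(c,uv)@V[:3,:3]
    return o+d*((z-o[2])/d[:,2])[:,None]
def cloud(c):
    h,w=c["range_z"].shape; v,u=np.mgrid[:h,:w]
    P=world(c,rays(c,np.c_[u.ravel(),v.ravel()])*c["range_z"].reshape(-1,1)).reshape(h,w,3)
    P[c["range_z"]==0]=np.nan; return P
def proj(c,p):
    V=c["view"]; q=np.asarray(p).reshape(-1,3)@V[:3,:3].T+V[:3,3]; s=q[:,:2]/q[:,2:]
    s=s*(1+float(c["k1"])*(s**2).sum(1,keepdims=True)); return s*c["intrinsics"][0,0]+c["intrinsics"][:2,2]
E
python3 - <<'E'
from h import *
c=dict(np.load("top0.npz")); s=dict(np.load("side0.npz"))
for n,C in(("top",c),("side",s)):
    P=cloud(C)
    for nm,p,lo,hi,r in (("wide",(239,176),.098,.115,.04),("narrow",(272,171),.098,.115,.025),("wheel",(313,163),.095,.11,.07),("crank",(302,171),.145,.17,.07),("mallethead",(416,187),.075,.1,.05)):
        q=plane(c,p,(lo+hi)/2)[0]
        m=(np.abs(P[...,2]-(lo+hi)/2)<(hi-lo)/2)&(np.hypot(P[...,0]-q[0],P[...,1]-q[1])<r)
        if not m.any(): print(n,nm,"none");continue
        X=P[m]; e=cv2.minEnclosingCircle(X[:,:2].astype(np.float32))
        print(n,nm,len(X),np.round(np.nanmedian(X,0),4),"circ",np.round(e[0],4),round(e[1],4), "uv",np.argwhere(m).mean(0)[::-1].round(1))
im=c["img"]; a=cv2.resize(im[135:215,220:345],None,fx=6,fy=6,interpolation=cv2.INTER_CUBIC)[:,:750]
b=cv2.resize(np.ascontiguousarray(s["img"][150:310,180:420]),None,fx=3.3,fy=3.3)
cv2.imwrite("pics/crop1.png",a); 
E
```

```text
top wide 226 [0.5263 0.2541 0.1021] circ [0.5262 0.2552] 0.0242 uv [238.7 175.8]
top narrow 60 [0.5393 0.1674 0.1031] circ [0.5389 0.1682] 0.0119 uv [270.7 170.3]
top wheel 928 [0.5572 0.0504 0.1025] circ [0.5556 0.0545] 0.0501 uv [313.9 163. ]
top crank 55 [0.5292 0.0822 0.1559] circ [0.5306 0.0826] 0.0105 uv [300.7 169.6]
top mallethead 321 [ 0.4876 -0.2246  0.0861] circ [ 0.4885 -0.2249] 0.0273 uv [416.8 186.5]
side wide 347 [0.5205 0.2572 0.1039] circ [0.5228 0.2557] 0.0247 uv [221.6 253.7]
side narrow 82 [0.5336 0.1681 0.1038] circ [0.5358 0.1665] 0.0125 uv [248.9 228.7]
side wheel 706 [0.542  0.0615 0.1039] circ [0.5519 0.0532] 0.051 uv [279.1 203.6]
side crank 86 [0.5234 0.0853 0.1559] circ [0.5274 0.082 ] 0.0113 uv [277.3 193.4]
side mallethead 224 [ 0.4814 -0.2178  0.0873] circ [ 0.4848 -0.2268] 0.03 uv [366.  169.9]
```

View pics/crop1.png

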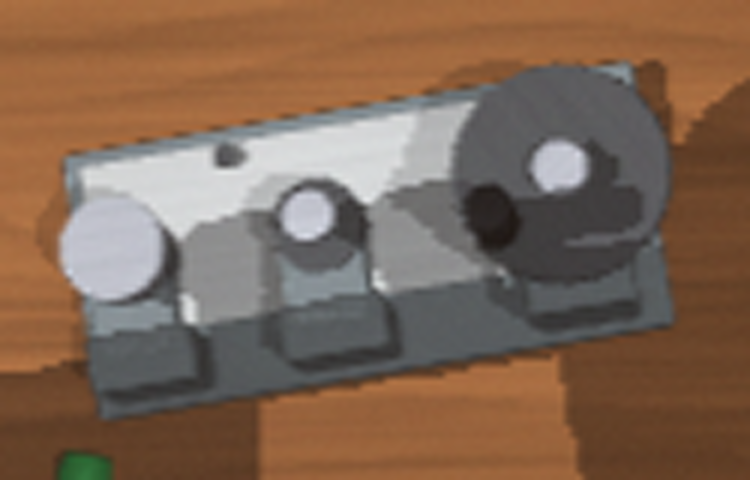

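The crop confirms it: wide punch head at crop (112,250), narrow head at (307,215), wheel hub at (558,165), and the black crank grip at (490,215). Next I work out the mallet's yaw, the hub height and the wheel angle.

```bash
python3 - <<'E'
from h import *
c=dict(np.load("top0.npz")); s=dict(np.load("side0.npz"))
H=np.array([.4867,-.2258])
for n,C in(("top",c),("side",s)):
    P=cloud(C); d=np.hypot(P[...,0]-H[0],P[...,1]-H[1])
    m=(P[...,2]>.045)&(P[...,2]<.075)&(d>.035)&(d<.17)&(P[...,0]<.47)&(np.abs(P[...,1]+.24)<.06)
    X=P[m]; vx,vy,x0,y0=cv2.fitLine(X[:,:2].astype(np.float32),cv2.DIST_HUBER,0,.01,.01).ravel()
    if vx<0: vx,vy=-vx,-vy
    t=((X[:,:2]-[x0,y0])@[vx,vy])
    print(n,"handle",len(X),X[:,2].max(),"yaw",np.degrees(np.arctan2(vy,vx)),"pt@55:",(x0,y0),"ends",np.array([x0,y0])+t.min()*np.array([vx,vy]),np.array([x0,y0])+t.max()*np.array([vx,vy]))
    w=np.hypot(P[...,0]-.554,P[...,1]-.054)<.012; print("hub z",np.nanmax(P[w][:,2]))
    b=(C["img"].max(2)<45)&(P[...,2]>-.01)&(P[...,2]<.012)&(np.hypot(P[...,0]-.5,P[...,1]+.22)<.2)
    b=cv2.morphologyEx(b.astype(np.uint8),cv2.MORPH_OPEN,np.ones((3,3)))
    X=P[b>0][:,:2].astype(np.float32); print("mat",cv2.minAreaRect(X))
J=np.array([-.0295,.2015]); yaw=np.arctan2(-J[0],J[1])
k=np.array([.529-.554,.0823-.054]); print("jig yaw",yaw,"q",np.pi-(np.arctan2(k[1],k[0])-yaw))
E
```

```text
top handle 403 0.06432006669745385 yaw 4.4421773 pt@55: (np.float32(0.39287025), np.float32(-0.23153263)) ends [ 0.33303932 -0.23618068] [ 0.45286372 -0.22687196]
hub z 0.11846310476313895
mat ((0.5135632753372192, -0.22297437489032745), (0.18948213756084442, 0.19733448326587677), 16.406715393066406)
side handle 343 0.062127953653409944 yaw 4.3981285 pt@55: (np.float32(0.39747912), np.float32(-0.22228992)) ends [ 0.34299099 -0.22648076] [ 0.45304084 -0.2180165 ]
hub z 0.05986121855664742
mat ((0.48140019178390503, -0.1913524568080902), (0.15286707878112793, 0.12390782684087753), 17.276790618896484)
jig yaw 0.1453692628724047 q 0.9926021924121144
```

```bash
python3 -m inch '0 0 0 0 0 0 0.75;0 0 0 0 0 0 0.75;0 0.6 -1 -0.3 0 0 0;0 0.6 -1 -0.3 0 0 0;0 0.6 -1 0 0 0 0;0 0.6 -1 0 0 0 0;0 0.6 -1 0 0 0 0;0 0.6 -1 0 0 0 0;0 0.6 -1 0 0 0 0;0 0.6 -1 0 0 0 0' 30
```

```text
time_s: 1.35
ee_pos: [0.2864, -0.2904, 0.1967]
eef_rot: [-3.141, 0.0, -0.001]
force: [0.3, -0.3, -0.2]
grip_width: 0.0471
grip_force: 0.0
```

```bash
python3 -m inch '0 0.65 -1 0 0 0 0;0 0.65 -1 0 0 0 0;0 0.65 -1 0 0 0 0;0 0.65 -1 0 0 0 0;0 0.65 -1 0 0 0 0;0 0.65 -1 0 0 0 0;0 0.65 -1 0 0 0 0;0 0.65 -1 0 0 0 0;0 0.65 -1 0 0 0 0;0 0.65 -1 0 0 0 0'; python3 -m inch '0 0.8 -1 0 0 0 0;0 0.8 -1 0 0 0 0;0 0 -0.4 0 0 0 0;0 0 0 0 0 0 0'
```

```text
time_s: 2.6
ee_pos: [0.4818, 0.0094, 0.1966]
eef_rot: [3.142, 0.0, -0.001]
force: [-0.2, -0.0, -0.1]
grip_width: 0.047
grip_force: 0.0
time_s: 3.1
ee_pos: [0.5289, 0.0805, 0.1965]
eef_rot: [3.141, 0.001, -0.0]
force: [-0.5, 0.4, -0.1]
grip_width: 0.0466
grip_force: 0.0
```

```bash
python3 -m inch '0 0 -0.05 0.8 0 0 0;0 0 0 0.8 0 0 0;0 0 0 0.8 0 0 0;0 0 0 0 0 0 0;-1 0 0 0 0 0 0;-1 0 0 0 0 0 0;-1 0 0 0 0 0 0;-1 0 0 0 0 0 0' 30
python3 - <<'E'
import numpy as np
# planned TCP path on circle: jig yaw .1454, centre (.554,.054)
C=np.array([.554,.054]);r=.038
q=np.linspace(.9926,5.1,15); a=np.pi-q+.1454
P=C+r*np.c_[np.cos(a),np.sin(a)]; d=np.diff(P,axis=0)
for p,k,e in zip(P[1:],q[1:],d): print(k.round(2),p.round(4),"row",(e*[1,-1]/.03).round(2))
E
```

```text
time_s: 4.1
ee_pos: [0.5297, 0.0818, 0.1255]
eef_rot: [-3.141, -0.001, -0.001]
force: [-0.0, 0.2, 5.3]
grip_width: 0.0207
grip_force: 30.0
1.29 [0.5382 0.0885] row [ 0.31 -0.2 ]
1.58 [0.5488 0.0916] row [ 0.36 -0.1 ]
1.87 [0.5599 0.0915] row [0.37 0.  ]
2.17 [0.5705 0.0882] row [0.35 0.11]
2.46 [0.5797 0.082 ] row [0.31 0.21]
2.75 [0.5867 0.0733] row [0.23 0.29]
3.05 [0.5909 0.0631] row [0.14 0.34]
3.34 [0.5919 0.052 ] row [0.03 0.37]
3.63 [0.5897 0.0411] row [-0.07  0.36]
3.93 [0.5845 0.0313] row [-0.18  0.33]
4.22 [0.5766 0.0235] row [-0.26  0.26]
4.51 [0.5668 0.0182] row [-0.33  0.17]
4.81 [0.5559 0.016 ] row [-0.36  0.07]
5.1 [0.5449 0.0171] row [-0.37 -0.04]
```

```bash
python3 -m inch '-1 0.31 -0.2 0 0 0 0;-1 0.36 -0.1 0 0 0 0;-1 0.37 0 0 0 0 0;-1 0.35 0.11 0 0 0 0;-1 0.31 0.21 0 0 0 0'; python3 -m inch '-1 0.23 0.29 0 0 0 0;-1 0.14 0.34 0 0 0 0;-1 0.03 0.37 0 0 0 0;-1 -0.07 0.36 0 0 0 0;-1 0 0 0 0 0 0'
```

```text
time_s: 4.72
ee_pos: [0.5806, 0.0807, 0.1254]
eef_rot: [3.141, 0.0, -0.001]
force: [-8.3, -4.7, 9.9]
grip_width: 0.0207
grip_force: 30.0
time_s: 5.35
ee_pos: [0.5902, 0.0399, 0.1255]
eef_rot: [-3.142, 0.0, -0.002]
force: [-4.6, -0.6, 6.9]
grip_width: 0.0208
grip_force: 30.0
```

```bash
python3 -m inch '-1 -0.2 0.33 0 0 0 0;-1 -0.27 0.26 0 0 0 0;-1 -0.33 0.17 0 0 0 0;-1 -0.36 0.07 0 0 0 0;-1 0 0 0 0 0 0'; python3 -m inch '-1 -0.3 -0.04 0 0 0 0;-1 0 0 0 0 0 0'
```

```text
time_s: 5.98
ee_pos: [0.555, 0.0148, 0.1255]
eef_rot: [3.141, -0.0, -0.001]
force: [-1.9, -1.5, 7.1]
grip_width: 0.0206
grip_force: 30.0
time_s: 6.22
ee_pos: [0.5481, 0.0154, 0.1256]
eef_rot: [3.14, -0.006, -0.001]
force: [13.4, -6.5, -0.3]
grip_width: 0.0205
grip_force: 30.0
```

```bash
python3 -m inch '-1 -0.07 0 0 0 0 0;-1 0 0 0 0 0 0;-1 0.1 0 0 0 0 0;0 0 0 0 0 0 0;0 0 0 0 0 0 0;0 0 0 0 0 0 0;0 0 0 -0.8 0 0 0;0 0 0 -1 0 0 0;0 0 0 -1 0 0 0;0 0 0 0 0 0 0'; python3 -m inch '0 -0.4 0.9 0 0 0 0;0 -0.4 0.9 0 0 0 0;0 -0.4 0.9 0 0 0 0;0 -0.4 0.9 0 0 0 0;0 -0.4 0.9 0 0 0 0;0 -0.4 0.9 0 0 0 0;0 -0.4 0.9 0 0 0 0;0 -0.4 0.9 0 0 0 0;0 -0.4 0.9 0 0 0 0;0 0 0 0 0 0 0'; python3 - <<'E'
from station import camera
from h import *
for n in("top","side"):
    c=camera(n); P=cloud(c)
    m=(np.abs(P[...,2]-.154)<.009)&(np.hypot(P[...,0]-.554,P[...,1]-.054)<.055)
    if m.any():
        X=P[m]; e=cv2.minEnclosingCircle(X[:,:2].astype(np.float32)); k=np.array(e[0])-[.554,.0535]
        print(n,len(X),e,"q",np.pi-(np.arctan2(k[1],k[0])-.1454))
    np.savez(f"{n}1.npz",**{k:np.array(v) for k,v in c.items()})
    cv2.imwrite(f"pics/{n}1.png",c["img"])
E
```

```text
time_s: 7.48
ee_pos: [0.548, 0.0166, 0.2107]
eef_rot: [3.142, -0.003, -0.001]
force: [-1.2, 0.2, -0.0]
grip_width: 0.047
grip_force: 0.0
time_s: 8.72
ee_pos: [0.4382, -0.2271, 0.2077]
eef_rot: [-3.141, 0.001, -0.003]
force: [0.6, 0.8, 0.4]
grip_width: 0.0469
grip_force: 0.0
top 59 ((0.5494171380996704, 0.017474427819252014), 0.011268344707787037) q 4.984320714537237
side 76 ((0.5440641641616821, 0.016282403841614723), 0.011710925959050655) q 5.118670888687872
```

```bash
python3 -m inch '0 -0.2 0.08 0.9 0 0 -0.44;0 0 0 1 0 0 0;0 0 0 1 0 0 0;0 0 0 1 0 0 0;0 0 0 1 0 0 0;0 0 0 1 0 0 0;0 0 0 0 0 0 0' ; python3 -m inch '-1 0 0 0 0 0 0;-1 0 0 0 0 0 0;-1 0 0 0 0 0 0;-1 0 0 0 0 0 0' 60
```

```text
time_s: 9.7
ee_pos: [0.4323, -0.2271, 0.0302]
eef_rot: [-3.139, 0.003, 0.077]
force: [-0.1, -0.0, 0.4]
grip_width: 0.0469
grip_force: 0.0
time_s: 10.2
ee_pos: [0.4334, -0.2288, 0.0324]
eef_rot: [3.141, -0.001, 0.076]
force: [-0.7, 0.2, 2.9]
grip_width: 0.0102
grip_force: 1.3
```

```bash
python3 - <<'E'
from station import camera,ctrl
from h import *
o=ctrl.get_obs();print(o["grip_width"],o["grip_force"],o["ee_pos"])
c=camera("top");s=camera("side")
for n,C in(("top2",c),("side2",s)): np.savez(n+".npz",**{k:np.array(v) for k,v in C.items()})
a=cv2.resize(c["img"][130:270,350:490],None,fx=2.8,fy=2.8); b=cv2.resize(s["img"][130:270,330:470],None,fx=2.8,fy=2.8)
cv2.imwrite("pics/g2.png",np.hstack([a,b]))
E
```

```text
0.010153212568658884 1.2684633285971358 [ 0.43336343 -0.22880194  0.03236076]
```

View pics/g2.png

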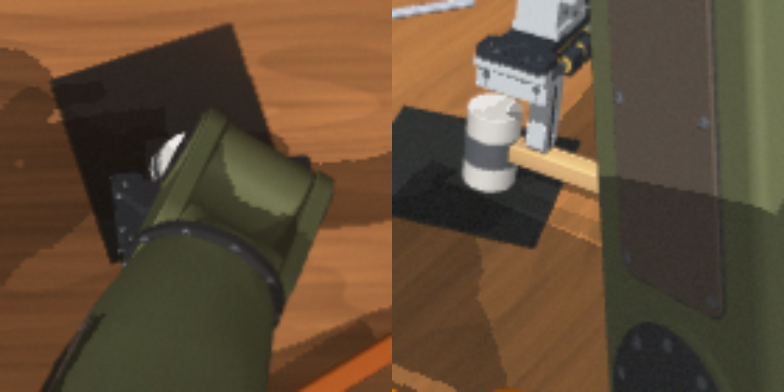

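The side half shows the white head at (492,140) still upright on the mat. The finger tip ends at the handle's near top edge, about (540,148), so the grasp did not straddle the handle as planned. I'll measure where the handle is relative to the fingers.

```bash
python3 - <<'E'
from h import *
s=dict(np.load("side2.npz"));s0=dict(np.load("side0.npz"))
t=np.array([.4334,-.2288,.0324])
for p in(t,t+[0,.02,0],t+[0,-.02,0],t+[0,0,.03]): print(p,(proj(s,p)[0]-[330,130])*2.8+[392,0])
for C in(s0,s):
    P=cloud(C); 
    m=(P[...,2]>.03)&(P[...,2]<.068)&(np.abs(P[...,0]-.405)<.008)&(np.abs(P[...,1]+.23)<.04)
    X=P[m]; print(len(X),X.min(0),X.max(0),np.median(X,0))
    h=(P[...,2]>.07)&(P[...,2]<.095)&(np.hypot(P[...,0]-.487,P[...,1]+.225)<.05); print(cv2.minEnclosingCircle(P[h][:,:2].astype(np.float32)),h.sum(),P[h][:,2].max())
P=cloud(s); f=(np.hypot(P[...,0]-.433,P[...,1]+.228)<.03)&(P[...,2]<.13)
X=P[f]; 
for z in np.arange(.02,.13,.01):
    k=np.abs(X[:,2]-z)<.005
    if k.any(): print(z.round(3),k.sum(),X[k].min(0).round(3),X[k].max(0).round(3))
E
```

```text
[ 0.4334 -0.2288  0.0324] [535.93336635 170.24538964]
[ 0.4334 -0.2088  0.0324] [525.34797743 179.34244521]
[ 0.4334 -0.2488  0.0324] [546.28410059 161.3511046 ]
[ 0.4334 -0.2288  0.0624] [538.73469793 144.41881433]
61 [ 0.39704758 -0.24282409  0.03911069] [ 0.41285127 -0.21542069  0.06059077] [ 0.40513758 -0.22216593  0.05541639]
((0.4853346049785614, -0.2263297289609909), 0.030048653483390808) 255 0.09108034220414717
59 [ 0.39716158 -0.24243572  0.03701535] [ 0.41283868 -0.21630478  0.06042128] [ 0.40540663 -0.22233935  0.05479557]
((0.4744439125061035, -0.22484441101551056), 0.037809327244758606) 271 0.09492303366254412
0.02 10 [ 0.457 -0.236  0.016] [ 0.461 -0.218  0.024]
0.03 7 [ 0.457 -0.226  0.025] [ 0.461 -0.218  0.035]
0.04 36 [ 0.406 -0.223  0.037] [ 0.461 -0.214  0.045]
0.05 62 [ 0.404 -0.223  0.045] [ 0.459 -0.213  0.055]
0.06 97 [ 0.404 -0.241  0.055] [ 0.46  -0.214  0.064]
0.07 39 [ 0.421 -0.242  0.066] [ 0.46  -0.212  0.075]
0.08 49 [ 0.421 -0.246  0.075] [ 0.461 -0.209  0.085]
0.09 46 [ 0.422 -0.247  0.085] [ 0.463 -0.211  0.095]
0.1 35 [ 0.421 -0.24   0.095] [ 0.441 -0.212  0.105]
0.11 34 [ 0.422 -0.248  0.105] [ 0.439 -0.211  0.115]
0.12 18 [ 0.422 -0.243  0.116] [ 0.433 -0.207  0.125]
```

```bash
python3 - <<'E'
from h import *
for f,t in(("side1",(.4382,-.2271,.2077)),("top1",(.4382,-.2271,.2077)),("side2",(.4334,-.2288,.0324))):
    C=dict(np.load(f+".npz")); P=cloud(C)
    m=(np.abs(P[...,0]-t[0])<.014)&(np.abs(P[...,1]-t[1])<.06)&(P[...,2]>.065 if t[2]<.1 else P[...,2]>.12)&(P[...,2]<t[2]+.12)
    X=P[m]; print(f,len(X)); 
    if len(X):
        z0=X[:,2].min(); print("min z",z0,"rel TCP",z0-t[2])
        for z in np.arange(z0,z0+.06,.008):
            k=(X[:,2]>=z)&(X[:,2]<z+.008); 
            if k.any(): print(z.round(3),k.sum(),(np.sort(X[k][:,1])-t[1]).round(3)[[0,k.sum()//4,k.sum()//2,-1]],X[k][:,0].min().round(3),X[k][:,0].max().round(3))
E
python3 -m inch '-1 0 0 0 0 0 0'
```

```text
side1 545
min z 0.23319843836894405 rel TCP 0.025498438368944054
0.233 34 [-0.029 -0.025 -0.022  0.033] 0.429 0.449
0.241 49 [-0.031 -0.023 -0.02   0.037] 0.428 0.448
0.249 58 [-0.037 -0.023  0.028  0.039] 0.428 0.449
0.257 49 [-0.031 -0.023  0.029  0.039] 0.427 0.448
0.265 56 [-0.035 -0.023  0.026  0.039] 0.428 0.449
0.273 58 [-0.034 -0.022  0.028  0.039] 0.427 0.449
0.281 59 [-0.035 -0.023  0.029  0.039] 0.428 0.447
0.289 60 [-0.032 -0.023  0.029  0.039] 0.428 0.449
top1 0
side2 208
min z 0.06714117087463961 rel TCP 0.03474117087463961
0.067 30 [-0.013 -0.003  0.013  0.016] 0.421 0.439
0.075 28 [-0.01  -0.002  0.014  0.02 ] 0.421 0.44
0.083 29 [-0.018  0.001  0.014  0.018] 0.422 0.441
0.091 25 [-0.015  0.005  0.014  0.017] 0.422 0.441
0.099 30 [-0.011 -0.004  0.013  0.017] 0.421 0.441
0.107 26 [-0.019 -0.007  0.013  0.017] 0.422 0.439
0.115 15 [-0.014 -0.004  0.005  0.022] 0.422 0.433
0.123 14 [-0.014 -0.008 -0.005  0.014] 0.421 0.428
time_s: 10.42
ee_pos: [0.4332, -0.2288, 0.0321]
eef_rot: [3.141, -0.0, 0.076]
force: [-0.8, 0.0, 5.2]
grip_width: 0.0003
grip_force: 2.2
```

The camera shows the finger tips about 27 mm above the reported TCP, which means the reported z is biased. The fingers closed on top of the handle, and the mallet hasn't moved. I'll lift, reopen and measure the offset again.

```bash
python3 -m inch '-1 0 0 -1 0 0 0;0 0 0 -0.5 0 0 0;0 0 0 0 0 0 0;0 0 0 0 0 0 0;0 0 0 0 0 0 0'; cat > tip.py <<'E'
from station import camera,ctrl
from h import *
t=ctrl.get_obs()["ee_pos"]; print("ee",t)
for n in ("side","top"):
    C=camera(n);P=cloud(C)
    cv2.imwrite(f"pics/tip_{n}.png",C["img"])
    m=(np.abs(P[...,0]-t[0])<.014)&(np.abs(P[...,1]-t[1])<.06)&(P[...,2]>.075)&(P[...,2]<t[2]+.1)
    if m.sum()<20: continue
    X=P[m]; z0=np.percentile(X[:,2],1); print(n,"tip z",z0,"off",z0-t[2], "x",X[:,0].min(),X[:,0].max(),"y",X[:,1].min(),X[:,1].max())
    h=(P[...,2]>.075)&(P[...,2]<.095)&(np.hypot(P[...,0]-.487,P[...,1]+.225)<.035)
    if h.any(): print("head",cv2.minEnclosingCircle(P[h][:,:2].astype(np.float32)),h.sum())
E
python3 tip.py
```

```text
time_s: 11.05
ee_pos: [0.4327, -0.2285, 0.076]
eef_rot: [-3.141, 0.001, 0.076]
force: [1.0, 0.8, -0.1]
grip_width: 0.0371
grip_force: 0.0
ee [ 0.43273921 -0.2285022   0.07602034]
side tip z 0.10307179513720095 off 0.027051455666867508 x 0.41975023149805074 0.44180485081472193 y -0.26032064034246627 -0.19394859900754974
head ((0.4844965636730194, -0.22481615841388702), 0.028072789311408997) 227
```

```bash
python3 -m inch '0 0 0 0.8 0 0 0;0 0 0 0.8 0 0 0;0 0 0 0.5 0 0 0;0 0 0 0 0 0 0'; python3 -m inch '0 0 0 0.35 0 0 0;0 0 0 0 0 0 0'; python3 -m inch '-1 0 0 0 0 0 0;-1 0 0 0 0 0 0;-1 0 0 0 0 0 0;-1 0 0 0 0 0 0' 60
```

```text
time_s: 11.65
ee_pos: [0.4327, -0.2284, 0.0131]
eef_rot: [-3.141, 0.001, 0.076]
force: [-0.1, -0.8, 1.0]
grip_width: 0.0468
grip_force: 0.0
time_s: 11.9
ee_pos: [0.433, -0.2286, 0.0031]
eef_rot: [-3.141, 0.0, 0.076]
force: [0.5, -0.4, 0.8]
grip_width: 0.0471
grip_force: 0.0
time_s: 12.4
ee_pos: [0.4332, -0.2288, 0.0036]
eef_rot: [3.141, -0.0, 0.076]
force: [-1.3, -0.4, 3.4]
grip_width: 0.0237
grip_force: 59.9
```

```bash
python3 -m inch '-1 0 0 -0.5 0 0 0;-1 0 0 -1 0 0 0;-1 0 0 -1 0 0 0;-1 0 0 -1 0 0 0;-1 0 0 -1 0 0 0;-1 0 0 -1 0 0 0;-1 0 0 -1 0 0 0;-1 0 0 0 0 0 0'; python3 -m inch '-1 0.15 -0.6 0 0 0 0;-1 0.15 -1 0 0 0 0;-1 0.15 -1 0 0 0 0;-1 0.15 -1 0 0 0 0;-1 0.15 -1 0 0 0 0;-1 0.15 -1 0 0 0 0;-1 0.15 -1 0 0 0 0;-1 0.15 -1 0 0 0 0;-1 0.15 -1 0 0 0 0;-1 0.15 -1 0 0 0 0';  python3 -m inch '-1 0.15 -1 0 0 0 0;-1 0.15 -1 0 0 0 0;-1 0.15 -1 0 0 0 0;-1 0.15 -1 0 0 0 0;-1 0.15 -1 0 0 0 0;-1 0.15 -0.9 0 0 0 0;-1 0 -0.4 0 0 0 0;-1 0 0 0 0 0 0'; python3 - <<'E'
from station import camera,ctrl
from h import *
t=ctrl.get_obs()["ee_pos"]; print(t)
out=[]
for n in("top","side"):
    C=camera(n);P=cloud(C); np.savez(n+"3.npz",**{k:np.array(v) for k,v in C.items()})
    b=C["img"].astype(int); 
    d=np.hypot(P[...,0]-t[0]-.054,P[...,1]-t[1]-.004)
    m=(d<.045)&(P[...,2]>.15)&(P[...,2]<.31)
    if m.sum(): 
        X=P[m]; T=X[X[:,2]>np.percentile(X[:,2],98)-.006]; print(n,m.sum(),"zmin",np.percentile(X[:,2],2),"zmax",np.percentile(X[:,2],98),cv2.minEnclosingCircle(T[:,:2].astype(np.float32)))
    cv2.imwrite(f"pics/{n}3.png",C["img"])
cv2.imwrite("pics/m3.png",np.hstack([cv2.resize(cv2.imread("pics/top3.png")[100:260,180:340],None,fx=2.4,fy=2.4),cv2.resize(cv2.imread("pics/side3.png")[130:290,170:330],None,fx=2.4,fy=2.4)]))
E
```

```text
time_s: 13.4
ee_pos: [0.4336, -0.229, 0.2004]
eef_rot: [3.139, -0.003, 0.076]
force: [0.1, -0.5, -3.7]
grip_width: 0.0237
grip_force: 59.9
time_s: 14.65
ee_pos: [0.4551, 0.0637, 0.1969]
eef_rot: [-3.141, 0.002, 0.076]
force: [0.2, -0.3, -3.8]
grip_width: 0.0237
grip_force: 59.9
time_s: 15.65
ee_pos: [0.468, 0.2527, 0.1975]
eef_rot: [3.141, 0.001, 0.077]
force: [0.2, -0.3, -3.1]
grip_width: 0.0237
grip_force: 59.9
[0.46798318 0.25270916 0.19749432]
top 157 zmin 0.20340456730625958 zmax 0.28394186821955164 ((0.5330297350883484, 0.2409457564353943), 0.019037984311580658)
side 740 zmin 0.20064262891548365 zmax 0.2819978990085897 ((0.5134050250053406, 0.2598229646682739), 0.019755743443965912)
```

View pics/m3.png

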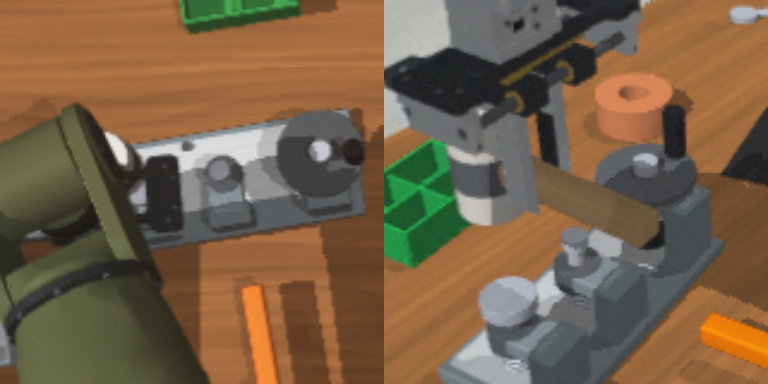

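The mallet hangs level above the wide punch (right half: head (490,190), wide punch (508,300)), and the narrow punch at (573,245) is clear. Now I strike.

```bash
python3 -m inch '-1 0.1 0 0.8 0 0 0;-1 0 0 1 0 0 0;-1 0 0 1 0 0 0;-1 0 0 1 0 0 0'; python3 -m inch '-1 0 0 -1 0 0 0;-1 0 0 -1 0 0 0;-1 0 0 -1 0 0 0;-1 0 0 -1 0 0 0;-1 0 0 0 0 0 0'; python3 - <<'E'
from station import camera,ctrl
from h import *
t=ctrl.get_obs()["ee_pos"]; print(t)
C=camera("side");P=cloud(C)
m=(np.hypot(P[...,0]-.5245,P[...,1]-.2555)<.026)&(P[...,2]>.08)&(P[...,2]<.12)
print("punch top",m.sum(),np.median(P[m][:,2]),np.percentile(P[m][:,2],90))
m=(np.hypot(P[...,0]-.5374,P[...,1]-.1673)<.012)&(P[...,2]>.08)&(P[...,2]<.12)
print("narrow",m.sum(),np.median(P[m][:,2]))
# mallet attitude
d=(np.hypot(P[...,0]-t[0]-.054,P[...,1]-t[1]-.004)<.04)&(P[...,2]>.15)&(P[...,2]<.31); print("mallet z",np.percentile(P[d][:,2],[2,98]))
cv2.imwrite("pics/m4.png",cv2.resize(C["img"][130:290,170:330],None,fx=3,fy=3))
E
```

```text
time_s: 16.25
ee_pos: [0.4719, 0.2518, 0.0844]
eef_rot: [-3.141, -0.001, 0.075]
force: [-15.8, -4.1, 43.4]
grip_width: 0.0237
grip_force: 60.0
time_s: 16.88
ee_pos: [0.4726, 0.2522, 0.2061]
eef_rot: [-3.14, -0.004, 0.075]
force: [-1.7, 0.1, -3.6]
grip_width: 0.0235
grip_force: 60.0
[0.47263625 0.25223888 0.20611879]
punch top 374 0.08815914759234669 0.08962672271567332
narrow 97 0.1033859247263238
mallet z [0.21463284 0.29513646]
```

View pics/m4.png

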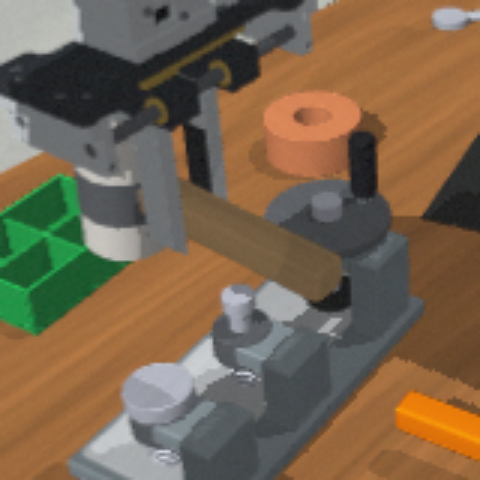

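The view shows the wide head (158,390) down near its collar, the narrow punch (238,300) still up, and the clamp undisturbed. To be sure it is fully home, I'll compare the head height before and after the blow with the same mask.

```bash
python3 - <<'E'
from station import camera,ctrl
from h import *
t=ctrl.get_obs()["ee_pos"]
for nm,C in(("before",dict(np.load("side0.npz"))),("s3",dict(np.load("side3.npz"))),("now",camera("side")),("now",camera("side"))):
    P=cloud(C)
    for n,c,r in(("wide",(.5245,.2555),.018),("narrow",(.5365,.167),.008)):
        m=(np.hypot(P[...,0]-c[0],P[...,1]-c[1])<r)&(P[...,2]>.08)&(P[...,2]<.12)
        print(nm,n,m.sum(),np.percentile(P[m][:,2],[25,50,75]).round(4),end=" ")
    # ring fit: pixel centroid of bright head
    print()
    if nm!="before":
        m=(np.hypot(P[...,0]-t[0]-.054,P[...,1]-t[1]-.004)<.05)&(P[...,2]>.15)&(P[...,2]<.31)
        h=(P[...,0]<t[0]-.03)&(P[...,0]>t[0]-.11)&(np.abs(P[...,1]-t[1])<.03)&(P[...,2]>.15)
        X=P[h]
        if len(X)>20:
            for lo in(-.10,-.08,-.06,-.04):
                k=np.abs(X[:,0]-t[0]-lo)<.01
                if k.any(): print("  handle at",lo,"z",np.percentile(X[k][:,2],[3,97]).round(4))
E
```

```text
before wide 173 [0.1036 0.1042 0.1048] before narrow 38 [0.1026 0.1041 0.105 ] 
s3 wide 174 [0.1034 0.1042 0.1047] s3 narrow 38 [0.084  0.104  0.1052] 
  handle at -0.1 z [0.2407 0.5728]
  handle at -0.08 z [0.2435 0.5541]
  handle at -0.06 z [0.2363 0.544 ]
  handle at -0.04 z [0.2438 0.4477]
now wide 173 [0.088  0.0885 0.0893] now narrow 38 [0.0861 0.1037 0.1049] 
  handle at -0.1 z [0.2428 0.5757]
  handle at -0.08 z [0.2464 0.562 ]
  handle at -0.06 z [0.242 0.55 ]
  handle at -0.04 z [0.2468 0.4539]
now wide 174 [0.0878 0.0886 0.0891] now narrow 38 [0.1024 0.1044 0.1052] 
  handle at -0.1 z [0.2427 0.5755]
  handle at -0.08 z [0.2457 0.5617]
  handle at -0.06 z [0.2405 0.5491]
  handle at -0.04 z [0.2467 0.4529]
```

The head travelled about 15.7 mm, so it is still roughly 2 mm short of home. The mallet also pitched about 4° in the grip. I'll level it with the tool and strike again.

```bash
python3 -m inch '-1 0 0 0 0 -0.4 0;-1 0 0 0 0 0 0'; cat > ml.py <<'E'
from station import camera,ctrl
from h import *
# mallet attitude from the side view: head's lower/upper rim and the handle's lit side edges
t=ctrl.get_obs()["ee_pos"]; C=camera("side");P=cloud(C)
hsv=cv2.cvtColor(C["img"],cv2.COLOR_BGR2HSV)
d=np.hypot(P[...,0]-t[0]-.054,P[...,1]-t[1]-.004)
m=(d<.036)&(d>.02)&(P[...,2]>t[2]-.02)&(P[...,2]<t[2]+.1)&(hsv[...,1]<60)
print("ee",t,"head z-ee",(np.percentile(P[m][:,2],[1,99])-t[2]).round(4))
w=(hsv[...,1]>70)&(np.abs(P[...,2]-t[2]-.045)<.04)&(np.abs(P[...,1]-t[1]+.004)<.025)&(P[...,0]<t[0]-.02)&(P[...,0]>t[0]-.12)
X=P[w]
for lo in(-.095,-.075,-.055,-.035):
    k=np.abs(X[:,0]-t[0]-lo)<.008
    if k.sum()>5: print(lo,k.sum(),(np.percentile(X[k][:,2],[3,50,97])-t[2]).round(4))
if len(X)>20:
    vx,vy,vz,*_=cv2.fitLine(X.astype(np.float32),cv2.DIST_HUBER,0,.01,.01).ravel(); print("pitch deg (head up +)",np.degrees(np.arcsin(vz*np.sign(vx))),"yaw",np.degrees(np.arctan2(vy*np.sign(vx),abs(vx))))
E
python3 ml.py
```

```text
time_s: 17.27
ee_pos: [0.4719, 0.2522, 0.2026]
eef_rot: [3.141, 0.072, 0.075]
force: [0.2, -0.9, -4.7]
grip_width: 0.0235
grip_force: 60.0
ee [0.47186989 0.25221729 0.20261433] head z-ee [0.0047 0.0873]
-0.095 199 [0.0399 0.0531 0.0589]
-0.075 142 [0.0406 0.0572 0.0595]
-0.055 134 [0.0408 0.0571 0.0596]
-0.035 130 [0.04   0.0569 0.059 ]
pitch deg (head up +) 1.1610575 yaw 8.437157
```

```bash
python3 -m inch '-1 0.01 0 0.1 0 0 0;-1 0.07 0 1 0 0 0;-1 0.07 0 1 0 0 0;-1 0.07 0 1 0 0 0;-1 0.07 0 1 0 0 0'; python3 -m inch '-1 -0.07 0 -1 0 0 0;-1 -0.07 0 -1 0 0 0;-1 -0.07 0 -1 0 0 0;-1 -0.07 0 -1 0 0 0;-1 0 0 0 0 0 0'; cat > pt.py <<'E'
from station import camera
from h import *
P=cloud(camera("side"))
for n,c,r in(("wide",(.5245,.2555),.018),("narrow",(.5365,.167),.008)):
    m=(np.hypot(P[...,0]-c[0],P[...,1]-c[1])<r)&(P[...,2]>.08)&(P[...,2]<.12); print(n,np.percentile(P[m][:,2],[25,50,75]).round(4))
E
python3 pt.py; python3 ml.py
```

```text
time_s: 17.95
ee_pos: [0.4717, 0.2527, 0.0805]
eef_rot: [-3.141, 0.069, 0.076]
force: [-14.9, -3.0, 46.2]
grip_width: 0.0236
grip_force: 60.0
time_s: 18.58
ee_pos: [0.4724, 0.253, 0.2028]
eef_rot: [-3.14, 0.066, 0.076]
force: [0.6, 1.1, -4.0]
grip_width: 0.0235
grip_force: 60.0
wide [0.0879 0.0885 0.0892]
narrow [0.0909 0.1038 0.1047]
ee [0.47181737 0.25269669 0.20102278] head z-ee [0.0114 0.0939]
-0.095 166 [0.0326 0.0511 0.0541]
-0.075 149 [0.0373 0.0531 0.0556]
-0.055 140 [0.0383 0.0552 0.0576]
-0.035 141 [0.0406 0.0567 0.0595]
pitch deg (head up +) 5.0439186 yaw 8.942539
```

The height is unchanged after the second blow, so the punch is probably on its collar and my depth scale is off. I'll check with image displacement and known reference heights.

```bash
python3 - <<'E'
from station import camera
from h import *
s0=dict(np.load("side0.npz")); s=camera("side")
K=lambda z:proj(s0,[.5245,.2555,z])[0]
print("pred",K(.106),K(.088),"px/mm",np.linalg.norm(K(.106)-K(.088))/18)
# template displacement of head (library matching)
g0=cv2.cvtColor(s0["img"],cv2.COLOR_BGR2GRAY); g=cv2.cvtColor(s["img"],cv2.COLOR_BGR2GRAY)
for C,z,n in((s0,.106,"before"),(s,.088,"now")):
    u,v=K(z).astype(int); im=C["img"].astype(int); P=cloud(C)
    lab=(np.hypot(P[...,0]-.5245,P[...,1]-.2555)<.03)&(np.abs(P[...,2]-z)<.006)
    # top face: normal up -> z within 3mm of median
    zz=np.median(P[lab][:,2]); f=lab&(np.abs(P[...,2]-zz)<.0025)
    ct=max(cv2.findContours(f.astype(np.uint8),cv2.RETR_EXTERNAL,cv2.CHAIN_APPROX_NONE)[0],key=len)
    print(n,"ellipse",cv2.fitEllipse(ct),"z",zz)
    for nm,xy,z1 in(("block72",(-.047,.105),.072),("blockN72",(-.047,.015),.072),("panel19",(.045,.06),.019),("panel19b",(.04,.12),.019)):
        a=.1454; o=np.array([.554,.0535])+.1*np.array([-np.sin(a),np.cos(a)])
        p=o+np.array([np.cos(a)*xy[0]-np.sin(a)*xy[1],np.sin(a)*xy[0]+np.cos(a)*xy[1]])
        k=(np.hypot(P[...,0]-p[0],P[...,1]-p[1])<.008)&(np.abs(P[...,2]-z1)<.015)
        print("  ",nm,k.sum(),np.median(P[k][:,2]).round(4) if k.any() else None)
a=cv2.resize(s0["img"][225:305,190:270],None,fx=4.8,fy=4.8,interpolation=cv2.INTER_CUBIC)
b=cv2.resize(s["img"][225:305,190:270],None,fx=4.8,fy=4.8,interpolation=cv2.INTER_CUBIC)
cv2.imwrite("pics/cmp.png",np.hstack([a,b]))
E
```

```text
pred [220.68180031 251.46661826] [221.80200039 258.16158191] px/mm 0.37711292208620134
before ellipse ((221.4928741455078, 252.9909210205078), (15.486567497253418, 23.91044044494629), 78.70446014404297) z 0.10401510636701927
   block72 34 0.0725
   blockN72 31 0.0725
   panel19 0 None
   panel19b 33 0.0201
now ellipse ((222.45736694335938, 258.77166748046875), (15.492258071899414, 23.641300201416016), 77.82801055908203) z 0.08834968888752205
   block72 35 0.0726
   blockN72 30 0.0726
   panel19 0 None
   panel19b 33 0.0198
```

View pics/cmp.png

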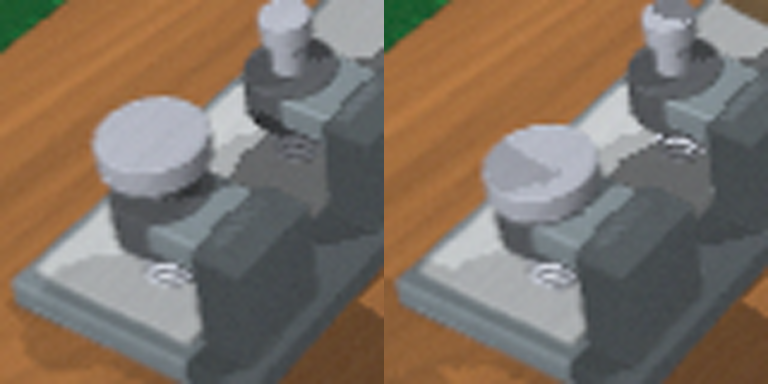

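The pictures (left before, right now) show the wide head moved down from (153,150) to (540,172) and sitting on its collar. The 72 mm and 19 mm references read +0.5 and +1 mm, so the 0.0885 reading is the fully home 0.088. The punch simply started a little below fully up. I'll level the mallet and go back to the mat.

```bash
python3 -m inch '-1 -0.15 0.6 0 0 -0.45 0;-1 -0.15 1 0 0 0 0;-1 -0.15 1 0 0 0 0;-1 -0.15 1 0 0 0 0;-1 -0.15 1 0 0 0 0;-1 -0.15 1 0 0 0 0;-1 -0.15 1 0 0 0 0;-1 -0.15 1 0 0 0 0;-1 -0.15 1 0 0 0 0;-1 -0.15 1 0 0 0 0'; python3 -m inch '-1 -0.1 1 0 0 0 0;-1 -0.1 1 0 0 0 0;-1 -0.1 1 0 0 0 0;-1 0 1 0 0 0 0;-1 0 1 0 0 0 0;-1 0 1 0 0 0 0;-1 0 0.4 0 0 0 0;-1 0 0 0 0 0 0'; python3 ml.py
```

```text
time_s: 19.98
ee_pos: [0.4486, -0.0389, 0.2062]
eef_rot: [-3.141, 0.15, 0.076]
force: [0.4, 0.3, -3.4]
grip_width: 0.0234
grip_force: 60.0
time_s: 20.98
ee_pos: [0.4546, -0.23, 0.208]
eef_rot: [-3.141, 0.15, 0.075]
force: [0.5, 0.0, -3.9]
grip_width: 0.0237
grip_force: 60.0
ee [ 0.4546384  -0.22997536  0.20798029] head z-ee [0.0087 0.0901]
-0.055 65 [0.0406 0.0539 0.0603]
-0.035 70 [0.0418 0.0548 0.061 ]
pitch deg (head up +) 4.517037 yaw -2.4529576
```

```bash
python3 -m inch '-1 0.15 0 1 0 0 0;-1 0.15 0 1 0 0 0;-1 0.15 0 1 0 0 0;-1 0.15 0 1 0 0 0;-1 0.15 0 1 0 0 0;-1 0.15 0 1 0 0 0;-1 0 0 0 0 0 0'; python3 - <<'E'
from station import camera,ctrl
from h import *
t=ctrl.get_obs()["ee_pos"]; print(t); C=camera("side");P=cloud(C)
hsv=cv2.cvtColor(C["img"],cv2.COLOR_BGR2HSV)
d=np.hypot(P[...,0]-t[0]-.054,P[...,1]-t[1]-.004)
m=(d<.05)&(hsv[...,1]<60)&(P[...,2]>t[2]-.01)&(P[...,2]<t[2]+.1)&(P[...,0]>t[0]+.02)
X=P[m]; print("head xy",X[:,:2].min(0),X[:,:2].max(0),"z",np.percentile(X[:,2],[1,99]))
w=(hsv[...,1]>70)&(np.abs(P[...,1]-t[1])<.03)&(P[...,0]<t[0]+.03)&(P[...,0]>t[0]-.12)&(P[...,2]>t[2]+.03)&(P[...,2]<t[2]+.075)
Y=P[w]
for x in np.arange(-.11,.03,.02):
    k=np.abs(Y[:,0]-t[0]-x)<.01
    if k.sum()>8: print(x.round(3),k.sum(),np.percentile(Y[k][:,2],[3,97]).round(4))
cv2.imwrite("pics/p5.png",cv2.resize(C["img"][110:250,320:460],None,fx=4,fy=4))
E
```

```text
time_s: 21.9
ee_pos: [0.454, -0.2285, 0.0255]
eef_rot: [-3.139, 0.152, 0.077]
force: [-1.2, -0.0, -3.7]
grip_width: 0.0233
grip_force: 60.0
[ 0.45399455 -0.22852529  0.0254599 ]
head xy [ 0.4740681  -0.23468376] [ 0.52959385 -0.19316366] z [0.03275885 0.11136759]
-0.07 15 [0.0667 0.0824]
-0.05 70 [0.0663 0.0869]
-0.03 74 [0.0677 0.0873]
-0.01 66 [0.0686 0.088 ]
0.01 11 [0.083  0.0876]
0.03 11 [0.0694 0.083 ]
```

View pics/p5.png

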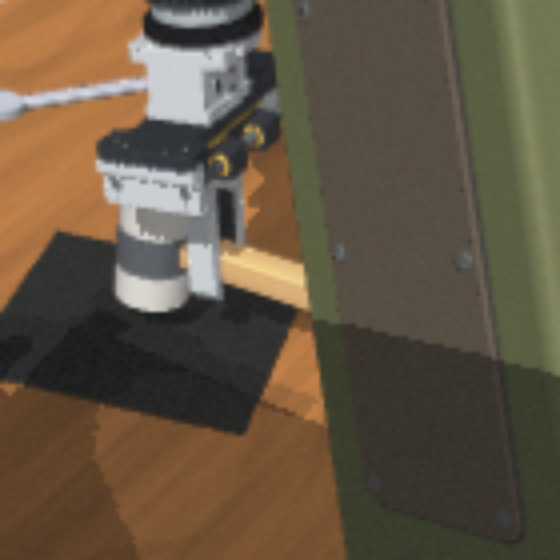

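The head hangs level, about 28 mm above the mat (crop (152,255)), well inside its edges. I'll lower it gently until the force shows contact.

```bash
python3 -m inch '-1 0.05 0 0.4 0 -0.2 0;-1 0.05 0 0.25 0 0 0;-1 0 0 0 0 0 0'; for i in 1; do :; done; python3 -m inch '-1 0.01 0 0.07 0 0 0;-1 0 0 0 0 0 0';python3 -m inch '-1 0.01 0 0.06 0 0 0;-1 0 0 0 0 0 0'
```

```text
time_s: 22.32
ee_pos: [0.4547, -0.2298, 0.0067]
eef_rot: [-3.141, 0.184, 0.076]
force: [0.6, -0.2, -4.1]
grip_width: 0.0235
grip_force: 60.0
time_s: 22.58
ee_pos: [0.4548, -0.2301, 0.0052]
eef_rot: [3.142, 0.183, 0.076]
force: [-0.3, 0.0, -3.6]
grip_width: 0.0236
grip_force: 60.0
time_s: 22.82
ee_pos: [0.4547, -0.2301, 0.0032]
eef_rot: [-3.142, 0.183, 0.076]
force: [0.8, 0.5, -3.6]
grip_width: 0.0236
grip_force: 60.0
```

```bash
python3 -m inch '-1 0.01 0 0.08 0 0 0;-1 0 0 0 0 0 0';python3 -m inch '-1 0.01 0 0.06 0 0 0;-1 0 0 0 0 0 0';python3 -m inch '-1 0.01 0 0.06 0 0 0;-1 0 0 0 0 0 0'
```

```text
time_s: 23.08
ee_pos: [0.4545, -0.23, 0.0007]
eef_rot: [-3.141, 0.184, 0.076]
force: [-0.4, 0.1, -3.5]
grip_width: 0.0235
grip_force: 60.0
time_s: 23.32
ee_pos: [0.4546, -0.2302, -0.0005]
eef_rot: [3.141, 0.183, 0.076]
force: [-3.5, 0.3, 4.2]
grip_width: 0.024
grip_force: 60.0
time_s: 23.58
ee_pos: [0.4543, -0.2303, -0.0016]
eef_rot: [3.141, 0.184, 0.076]
force: [-9.2, 2.3, 13.9]
grip_width: 0.0229
grip_force: 60.0
```

```bash
python3 -m inch '-1 -0.01 0 -0.05 0 0 0;-0.3 0 0 0 0 0 0;0 0 0 0 0 0 0;0 0 0 0 0 0 0;0 0 0 0 0 0 0'; python3 -m inch '0 -0.15 0 -0.5 0 0 0;0 -0.3 0 -1 0 0 0;0 -0.3 0 -1 0 0 0;0 -0.3 0 -1 0 0 0;0 -0.3 0 -1 0 0 0;0 -0.3 0 -1 0 0 0;0 0 1 -0.5 0 0 0;0 0 1 0 0 0 0;0 0 1 0 0 0 0;0 0 1 0 0 0 0'; python3 -m inch '0 0 1 0 0 0 0;0 0 1 0 0 0 0;0 0 1 0 0 0 0;0 0 0 0 0 0 0'; python3 pt.py; python3 - <<'E'
from station import camera
import cv2,numpy as np
from h import *
a=camera("top");b=camera("side");P=cloud(a)
m=(P[...,2]>.075)&(P[...,2]<.1)&(np.hypot(P[...,0]-.505,P[...,1]+.225)<.06); X=P[m]; print("head",cv2.minEnclosingCircle(X[:,:2].astype(np.float32)),np.median(X[:,2]))
cv2.imwrite("pics/f.png",np.vstack([a["img"][60:300,220:500],b["img"][120:360,170:450]]))
E
```

```text
time_s: 24.2
ee_pos: [0.4545, -0.2301, -0.0013]
eef_rot: [-3.142, 0.183, 0.076]
force: [0.5, -0.3, -0.1]
grip_width: 0.0472
grip_force: 0.0
time_s: 25.45
ee_pos: [0.4476, -0.3519, 0.186]
eef_rot: [3.141, 0.182, 0.076]
force: [0.7, 0.4, -0.3]
grip_width: 0.047
grip_force: 0.0
time_s: 25.95
ee_pos: [0.454, -0.4419, 0.1852]
eef_rot: [3.141, 0.183, 0.074]
force: [0.4, 1.1, 0.1]
grip_width: 0.047
grip_force: 0.0
wide [0.0879 0.0887 0.0892]
narrow [0.0856 0.1045 0.1048]
head ((0.5123199820518494, -0.2248268723487854), 0.02753005176782608) 0.08635447575294339
```

View pics/f.png

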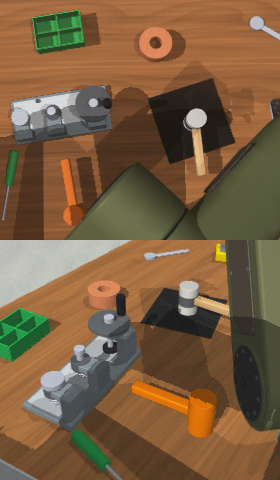

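The mallet stands upright on the mat at (196,120) and has been released. The wide punch (20,117) is home, the clamp is wound down, and everything else is where it was.

```bash
python3 -c "
from station import ticket
print(ticket.hand_in())"
```

```text
the job is handed in; nothing more can be done
None
```

The job is done and handed in: panel clamped to the stop, wide-headed punch home on its collar after two blows (narrow one still up), and the mallet standing on its head on the mat, released; one missed first grasp closed on top of the handle without moving the mallet.

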